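# Unstack the refill tubs and stand each beside its spray bottle

## Robot

A 6-joint arm with a two-finger parallel gripper is mounted at the origin on the work surface. World frame = base frame: x ahead of the robot, y to its left, z up, the work surface at z = 0. Lengths are in mm, angles in rad, forces in N, time in s.
With the tool pointing down it reaches from about 300 to 775 mm from the base axis. Payload 14.6 kg.
Tool frame: the origin (TCP) lies on the centre line of the jaws, within the pads' length; the fingertips stand 19 mm ahead of it and the grasp point (between the pads) is the TCP (bot.tip_reach is the distance from the TCP to the fingertips, in mm); z points along the fingers, y is the line along which they close (so a half turn about z gives the same grasp; the last joint's range is limited). The gripper opens to 85 mm and grips with 20 to 120 N. Pads are 22 mm wide; open, the fingers measure 114 mm over their backs; the gripper's body (76 mm by 85 mm) begins 54 mm behind the grasp point. The pads swing forward as they close: fully open they stand 13 mm farther back than shut.
Start: joints at [1.209, 0.3, 1.521, -0, 1.321, -0.067], TCP at [159.799, 526.264, 250.281] pointing down, gripper open.
Joint ranges: [-3.03, 3.03], [-0.79, 2.21], [0.23, 2.52], [-1.04, 4.18], [0, 3.07], [-2.55, 2.55]. Speed limits (rad/s): [2.22, 2.22, 2.57, 3.14, 3.14, 3.14].

## Interface

Orientations are given as a unit quaternion [w, x, y, z].
In Python, from rig import bot gives the robot as it stands. Calls block until the motion is done:
- bot.move_to(position, orientation): joint-space move of the TCP to a pose.
- bot.servo_line(position, attitude=None, speed=150, until_force=None): straight line of the TCP; attitude=None keeps the orientation; speed is the mean speed in mm/s. With until_force (N) it stops when the force on the tool has changed by that much, and returns True; else False.
- bot.move_joints(angles): joint-space move.
- bot.move_gripper(opening, grip_force=None): finger opening in mm; grip_force is the grip in N (None keeps the last); returns when the fingers have stopped.
- bot.dwell(seconds).
- bot.ik(position, orientation): joint angles nearest the present ones, or None.
- bot.read_state(): the state.
- bot.read_camera(name): name is "scene" or "side" or "wrist"; returns a dict with "image" (420x560x3 uint8, blue, green, red), "depth" (420x560 float32, mm along the optical axis (not along the pixel's ray), 0 where there is no reading), "fovy" (degrees; the focal length in pixels is half the picture's height over the tangent of half this angle, whatever the lens; pixels are square), "cx", "cy" (the principal point, pixels), "eye" and "attitude" of the camera in the world; the wrist camera has in their place "mount" (4x4, takes a point from camera to tool coordinates, whose origin is the TCP and whose axes are the flange's). Camera axes: x right, y down, z forward; pixel columns grow to the right and rows downward; lengths in mm; the calibration is good to about 2 mm. The wrist camera is an equidistant fisheye: a pixel r from the principal point sees the ray r / f radians off the axis. A picture is of the moment at which its call begins: read the wrist's pose just before it.
A pose or a line that the arm cannot do raises bot.MotionError and nothing moves.
- bot.finish_job(): hands the job in; it is judged then, once.
The state is a dict: "clock": time; "joint_positions": joint angles; "qvel": joint speeds; "effort": joint torques, N m; "ee_pos": TCP position; "tool_rot": TCP orientation; "ft_force": force on the tool from outside, world axes, zero at the start; "moment": the same for the moment, N m; "grip_width": finger opening in mm; "grip_force": force on a finger pad.
Only numpy, scipy, OpenCV 4.12 (cv2) and the standard library are available. Lean on these libraries where they do the work, as an engineer would, in place of code of your own. Each camera call takes 0.05 s, during which the arm holds its last target. There are 200 camera calls.

## Task

The colour-coded refill tubs have been left in two stacks of two. Take the stacks apart and stand each tub upright and flat inside the ring on the drip tray of the spray bottle of its own colour, with its label facing the same way as that bottle's nozzle points. Never tip a tub over, and leave the white bottle with the green band and the bottle brush where they are.

Things in the scene. Friction and masses are not known exactly. Their poses are not given: they have to be found in the camera images.
- tub_red: large round refill tub, white with red lid, diameter 64, height 58 mm, about 0.2 kg. Origin: centre of its underside; z up; +x points out through the middle of its label (red patch with white bar on the pot). A white paper strip 12 mm wide runs from the lid's middle out over its edge on the label (+x) side. A small tub starts on its lid. Grip its side from any direction.
- tub_blue: large round refill tub, white with blue lid, diameter 64, height 58 mm, about 0.2 kg. Origin: centre of its underside; z up; +x points out through the middle of its label (blue patch with white bar on the pot). A white paper strip 12 mm wide runs from the lid's middle out over its edge on the label (+x) side. A small tub starts on its lid. Grip its side from any direction.
- tub_green: small round refill tub, white with green lid, diameter 44, height 50 mm, about 0.09 kg. Origin: centre of its underside; z up; +x points out through the middle of its label (green patch with white bar on the pot). A white paper strip 12 mm wide runs from the lid's middle out over its edge on the label (+x) side. Starts on a large tub's lid, 58 mm up. Grip its side from any direction.
- tub_yellow: small round refill tub, white with yellow lid, diameter 44, height 50 mm, about 0.09 kg. Origin: centre of its underside; z up; +x points out through the middle of its label (yellow patch with white bar on the pot). A white paper strip 12 mm wide runs from the lid's middle out over its edge on the label (+x) side. Starts on a large tub's lid, 58 mm up. Grip its side from any direction.
- tray_red: Grey tray, fixed, 100 (x) by 215 mm (y), floor 3 mm thick, rim 7 high. red spray bottle, fixed at (0, 60) mm, diameter 57, top 195 mm above table. Place for red tub: white ring at (0, -55) mm, inner radius 40, top 7 mm above table; tub stands inside on tray floor. Origin: centre of underside; x the way the nozzle points, y from ring to bottle, z up.
- tray_blue: Grey tray, fixed, 100 (x) by 215 mm (y), floor 3 mm thick, rim 7 high. blue spray bottle, fixed at (0, 60) mm, diameter 57, top 195 mm above table. Place for blue tub: white ring at (0, -55) mm, inner radius 40, top 7 mm above table; tub stands inside on tray floor. Origin: centre of underside; x the way the nozzle points, y from ring to bottle, z up.
- tray_green: Grey tray, fixed, 100 (x) by 215 mm (y), floor 3 mm thick, rim 7 high. green spray bottle, fixed at (0, 60) mm, diameter 57, top 195 mm above table. Place for green tub: white ring at (0, -55) mm, inner radius 30, top 7 mm above table; tub stands inside on tray floor. Origin: centre of underside; x the way the nozzle points, y from ring to bottle, z up.
- tray_yellow: Grey tray, fixed, 100 (x) by 215 mm (y), floor 3 mm thick, rim 7 high. yellow spray bottle, fixed at (0, 60) mm, diameter 57, top 195 mm above table. Place for yellow tub: white ring at (0, -55) mm, inner radius 30, top 7 mm above table; tub stands inside on tray floor. Origin: centre of underside; x the way the nozzle points, y from ring to bottle, z up.
- white_bottle: Bystander, loose: white bottle with a green label band all round and a white cap, diameter 65 mm, 195 mm high, 0.5 kg, standing upright. Origin: centre of its underside, z up. To be left alone.
- brush: Bystander, loose: bottle brush lying on the table between the stacks, steel shaft, blue grip at its -x end and turquoise bristle head at its +x end; from -135 to +98 mm along its x, at most 36 mm wide, 23 mm high. Origin: under the shaft, at table height. To be left alone.

How it is judged (in metres and radians):
At the end, for the whole second after the job is handed in: Each tub stands in the ring beside the bottle of its colour: within 12 mm of the ring centre along each tray axis, 2 mm of the tray floor, tilt under 0.06 rad, label within 0.35 rad of the nozzle direction, released, at rest. White bottle upright; it and the brush within 25 mm of their start (x of tub_red in the frame of tray_red between -0.012 and 0.012 m and y of tub_red in the frame of tray_red between -0.067 and -0.043 m and z of tub_red in the frame of tray_red below 0.005 m and angle between each of tub_red, tub_blue, tub_green, tub_yellow's own z axis and vertical below 0.06 rad and angle between the x axis of tub_red and the x axis of tray_red, either way round below 0.35 rad and y of tray_red in the frame of tub_red above 0.02 m and linear speed of each of tub_red, tub_blue, tub_green, tub_yellow below 0.02 m/s and angular speed of each of tub_red, tub_blue, tub_green, tub_yellow below 0.2 rad/s and x of tub_blue in the frame of tray_blue between -0.012 and 0.012 m and y of tub_blue in the frame of tray_blue between -0.067 and -0.043 m and z of tub_blue in the frame of tray_blue below 0.005 m and angle between the x axis of tub_blue and the x axis of tray_blue, either way round below 0.35 rad and y of tray_blue in the frame of tub_blue above 0.02 m and x of tub_green in the frame of tray_green between -0.012 and 0.012 m and y of tub_green in the frame of tray_green between -0.067 and -0.043 m and z of tub_green in the frame of tray_green below 0.005 m and angle between the x axis of tub_green and the x axis of tray_green, either way round below 0.35 rad and y of tray_green in the frame of tub_green above 0.02 m and x of tub_yellow in the frame of tray_yellow between -0.012 and 0.012 m and y of tub_yellow in the frame of tray_yellow between -0.067 and -0.043 m and z of tub_yellow in the frame of tray_yellow below 0.005 m and angle between the x axis of tub_yellow and the x axis of tray_yellow, either way round below 0.35 rad and y of tray_yellow in the frame of tub_yellow above 0.02 m and distance of each of white_bottle, brush from where it was at the start of the episode below 0.025 m and angle between white_bottle's own z axis and vertical below 0.2 rad); the robot touches nothing.
It fails at once if a tub is tipped over (tilted by more than 0.9 rad) (angle between any of tub_red, tub_blue, tub_green, tub_yellow's own z axis and vertical above 0.9 rad).
It fails at once if the white bottle is shifted by more than 40 mm or knocked over (distance of white_bottle from where it was at the start of the episode above 0.04 m or angle between white_bottle's own z axis and vertical above 0.5 rad).
It fails at once if the brush is shifted by more than 40 mm (distance of brush from where it was at the start of the episode above 0.04 m).
It also fails if it takes over 118 s, if anything falls off the work surface, if the arm or the gripper's body presses on something with over 40 N, if the wrist force passes 120 N, or if a joint passes its speed limit or range.

## Working session

There is one attempt and no reset: what is moved stays moved. The work goes in short steps, each a Python script; the robot and the scene stay as the last script left them, time stands still between calls to the robot, and variables do not carry over. Pictures are saved under pics/ and viewed, at most 14 in all, crops included, and the job is handed in when it is done.

```bash
ls; mkdir -p pics
python3 - <<'E'
from rig import bot
import cv2,numpy as np,pickle
s=bot.read_state();print(s)
for n in("scene","side"):
    c=bot.read_camera(n);print(n,c["fovy"],c["cx"],c["cy"],c["eye"],c["attitude"])
    cv2.imwrite(f"pics/{n}0.png",c["image"]);pickle.dump(c,open(f"{n}0.pkl","wb"))
c=bot.read_camera("wrist");print(c["mount"],c["fovy"],c["cx"],c["cy"]);cv2.imwrite("pics/wrist0.png",c["image"])
E
```

```text
pics
{'clock': 0.0, 'joint_positions': array([ 1.20938964e+00,  3.00474054e-01,  1.52162548e+00, -6.73331089e-06,
        1.32069209e+00, -6.65797401e-02]), 'qvel': array([ 0.00011303, -0.00047755,  0.00084706,  0.00085614, -0.00036324,
        0.00092222]), 'effort': array([-7.99654081e-04, -5.43489254e+01, -3.61808860e+01, -6.37701578e-05,
        3.84319428e-03, -5.87909130e-05]), 'ee_pos': array([159.72923667, 526.05872477, 249.70089817]), 'tool_rot': array([-1.24121482e-04,  1.46879299e-01,  9.89154241e-01, -5.86502106e-04]), 'ft_force': array([-0.46932614, -0.4986261 ,  0.04380082]), 'moment': array([0.03281703, 0.02571007, 0.01120235]), 'grip_force': 0.0, 'grip_width': 85.34250859709311}
scene 54.07912739435228 278.24919497307786 202.84315622223733 [1084.84481914   73.40996352  808.25271367] [-0.22070026  0.64470593  0.69214704 -0.23786159]
side 50.85339824878409 288.7891320970874 208.73382692907848 [ 106.22191538 -709.04598321  729.88003432] [-0.42787591  0.86335961 -0.23954056  0.11896516]
[[ 5.79421230e-04 -9.49873042e-01 -3.12635361e-01  8.07074756e+01]
 [ 9.99999081e-01  9.33643876e-04 -9.83325906e-04 -3.23971828e-01]
 [ 1.22592486e-03 -3.12634504e-01  9.49872709e-01 -1.24049159e+02]
 [ 0.00000000e+00  0.00000000e+00  0.00000000e+00  1.00000000e+00]] 65.70646984690485 284.26618946016947 206.08552079338094
```

View pics/scene0.png

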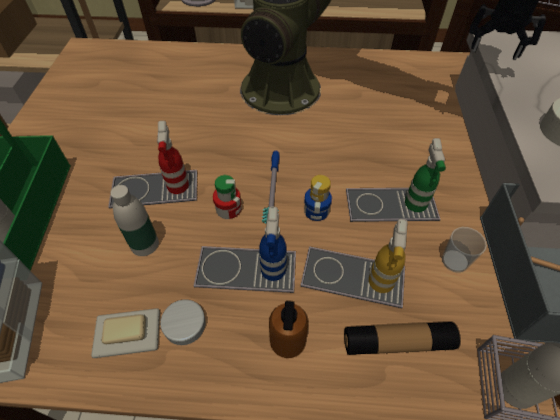

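View pics/side0.png

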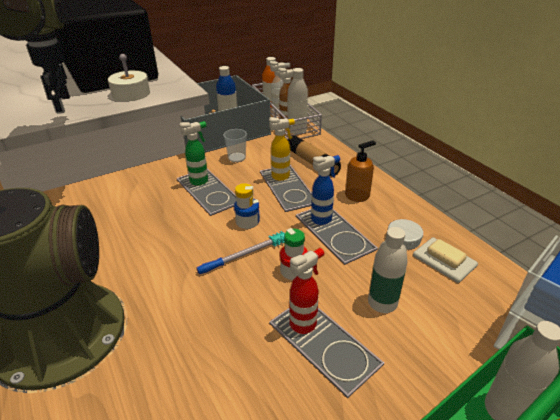

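The scene view shows the red stack with the green tub on top at (227,195) and the blue stack with the yellow tub on top at (318,197). The rings are at red (134,189), blue (221,267), yellow (328,270) and green (370,204). The white bottle is at (138,225), close to the red ring. The side view shows the same layout, with the nozzles pointing to about +x. Next I'll measure with both clouds.

```bash
cat > vis.py <<'E'
import numpy as np,cv2
from scipy.spatial.transform import Rotation as R
from scipy.optimize import least_squares
def rot(q): return R.from_quat(q,scalar_first=True).as_matrix()
def cloud(c,wrist=None):
    im,d=c["image"],c["depth"];h,w=d.shape
    v,u=np.mgrid[:h,:w];f=h/2/np.tan(np.radians(c["fovy"])/2)
    x,y=(u-c["cx"])/f,(v-c["cy"])/f
    if wrist is not None:
        r=np.hypot(x,y)+1e-9;k=np.tan(r)/r;x,y=x*k,y*k
    P=np.dstack([x*d,y*d,d]);P[d<=0]=np.nan
    if wrist is None: return P@rot(c["attitude"]).T+c["eye"]
    M=c["mount"];P=P@M[:3,:3].T+M[:3,3]
    return P@rot(wrist["tool_rot"]).T+wrist["ee_pos"]
HUE=dict(red=(174,6),blue=(105,125),green=(55,90),yellow=(20,32))
def mask(im,col):
    H,S,V=cv2.split(cv2.cvtColor(im,cv2.COLOR_BGR2HSV));a,b=HUE[col]
    m=((H>=a)&(H<=b)) if a<b else ((H>=a)|(H<=b))
    return m&(S>110)&(V>50)
def white(im):
    H,S,V=cv2.split(cv2.cvtColor(im,cv2.COLOR_BGR2HSV));return (S<60)&(V>125)
def circ(p,r):
    s=least_squares(lambda c:np.hypot(*(p[:,:2]-c).T)-r,np.median(p[:,:2],axis=0),loss="soft_l1",f_scale=2)
    return s.x,np.sqrt(np.median(s.fun**2))
E
cat > m.py <<'E'
from vis import *;import pickle
np.set_printoptions(precision=1,suppress=True)
cs=[pickle.load(open(n+"0.pkl","rb")) for n in("scene","side")]
Ps=[cloud(c) for c in cs]
guess=dict(red=(134,189),blue=(221,267),yellow=(328,270),green=(370,204))
bot_=dict(red=(174,180),blue=(273,262),yellow=(385,278),green=(421,200))
for k in guess:
    u,v=guess[k];P=Ps[0];im=cs[0]["image"]
    g=P[v-8:v+9,u-10:u+11].reshape(-1,3);g0=np.nanmedian(g,axis=0)
    q=[]
    rad=(42 if k in("red","blue") else 32)
    for P,c in zip(Ps,cs):
        m=white(c["image"])&(np.abs(np.hypot(P[...,0]-g0[0],P[...,1]-g0[1])-rad)<12)&(np.abs(P[...,2]-7)<8)
        q.append(P[m])
    qq=np.vstack(q);cr,e=circ(qq,rad)
    u,v=bot_[k];b0=np.nanmedian(Ps[0][v-4:v+5,u-4:u+5].reshape(-1,3),axis=0)
    b=np.vstack([P[mask(c["image"],k)&(np.hypot(P[...,0]-b0[0],P[...,1]-b0[1])<70)&(P[...,2]>25)&(P[...,2]<95)] for P,c in zip(Ps,cs)])
    bc,be=circ(b,28.5);d=bc-cr
    print(k,"floor",g0,"ring",cr,e,[len(x) for x in q],[circ(x,rad)[0] for x in q if len(x)>9],"bottle",bc,be,len(b),"dist",np.hypot(*d),"nozzle yaw %.2f"%(np.arctan2(d[1],d[0])-np.pi/2))
for k,(u,v),r,z in(("green",(227,185),22,108),("yellow",(319,184),22,108),("red",(227,200),32,58),("blue",(318,203),32,58)):
    g0=np.nanmedian(Ps[0][v-4:v+5,u-4:u+5].reshape(-1,3),axis=0);o=[]
    for P,c in zip(Ps,cs):
        near=np.hypot(P[...,0]-g0[0],P[...,1]-g0[1])<60
        L=near&(np.abs(P[...,2]-z)<4)
        a=P[L&mask(c["image"],k)];w=P[L&white(c["image"])]
        al=P[L]; o.append(al)
        print(k,"lid n",len(a),a.mean(0) if len(a) else"","white",len(w),w.mean(0) if len(w) else "",
          "enc" ,cv2.minEnclosingCircle(al[:,:2].astype(np.float32)) if len(al)>5 else "")
    S=np.vstack([P[mask(c["image"],k)&(np.hypot(P[...,0]-g0[0],P[...,1]-g0[1])<60)&(P[...,2]<z-5)&(P[...,2]>z-48)] for P,c in zip(Ps,cs)])
    if len(S)>9: print("   side pts",len(S),S.mean(0),circ(S,r))
u,v=138,225
b0=np.nanmedian(Ps[0][v-4:v+5,u-4:u+5].reshape(-1,3),axis=0)
b=np.vstack([P[(np.hypot(P[...,0]-b0[0],P[...,1]-b0[1])<70)&(P[...,2]>20)&(P[...,2]<110)&(P[...,0]>b0[0]-70)] for P in Ps])
print("white",b0,circ(b,32.5))
E
python3 m.py
python3 - <<'E'
import cv2
a=cv2.imread("pics/scene0.png")[150:250,190:350];b=cv2.imread("pics/side0.png")[170:280,215:345]
cv2.imwrite("pics/crop0.png",cv2.hconcat([cv2.resize(a,(400,300),interpolation=2),cv2.resize(b,(400,300),interpolation=2)]))
E
```

```text
red floor [ 445.3 -328.3    5.1] ring [ 446.9 -342.7] 3.7668162084396 [4, 177] [array([ 446.9, -342.7])] bottle [ 424.4 -232.6] 0.706408738549424 573 dist 112.30206774440441 nozzle yaw 0.20
blue floor [649.1 -85.6   4.5] ring [649.4 -86.5] 1.7190400661197245 [85, 204] [array([649.1, -85.3]), array([649.8, -87.3])] bottle [647.6  29.7] 0.8675567114125116 327 dist 116.25789827256087 nozzle yaw 0.02
yellow floor [640.  150.2   4.6] ring [641.1 149.7] 1.4523795924538243 [63, 99] [array([640.6, 150.4]), array([641.7, 148.8])] bottle [658.9 263.9] 0.712867759930449 466 dist 115.58712562857424 nozzle yaw -0.16
green floor [449.2 253.9   4.7] ring [450.5 251.8] 1.7966819793624298 [35, 101] [array([448.8, 252. ]), array([451.6, 251.9])] bottle [439.  366.5] 1.1590819692425705 284 dist 115.26901905100087 nozzle yaw 0.10
green lid n 173 [494.8 -94.4 109. ] white 27 [489.3 -79.1 109.8] enc ((489.3050842285156, -91.62093353271484), 23.396329879760742)
green lid n 193 [486.7 -99.2 108.5] white 21 [489.  -81.2 109.3] enc ((489.02392578125, -93.4131088256836), 23.663856506347656)
   side pts 95 [ 48
[... 492 characters left out ...]
c ((488.0867919921875, -91.87190246582031), 32.64741516113281)
red lid n 120 [472.8 -96.8  58.9] white 0  enc ((486.45440673828125, -96.0269546508789), 31.953433990478516)
   side pts 181 [502.7 -86.8  38.4] (array([486.5, -93. ]), np.float64(0.6817682136696774))
blue lid n 177 [490.2 119.2  58.9] white 22 [503.2 121.3  60. ] enc ((479.1092529296875, 122.46749114990234), 32.63594436645508)
blue lid n 132 [471.3 103.5  58.5] white 14 [503.8 119.7  59. ] enc ((477.7505798339844, 120.01203918457031), 33.222557067871094)
   side pts 190 [490.7 109.   38.5] (array([477. , 122.3]), np.float64(0.6941846746181972))
white [ 624.7 -248.2  115. ] (array([ 602. , -270.9]), np.float64(0.679220440731477))
```

View pics/crop0.png

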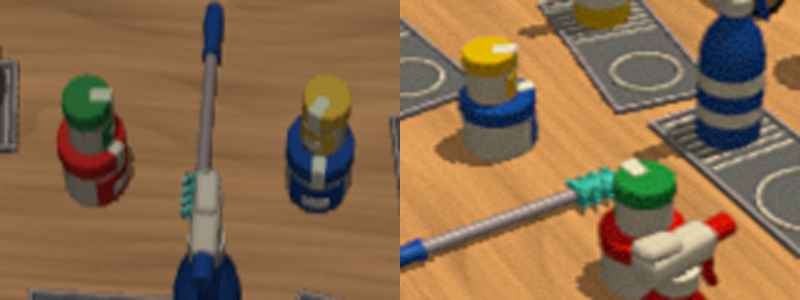

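The crop shows the strips: green points to +y, yellow to about (+x,-y), red to (+x,+y) and blue to +x. This agrees with the cloud measurements: lids at z 109 and 59, ring-to-bottle distances about 115. The red ring fit is poor, so I'll look again with the wrist camera. First I'll move green and yellow.

```bash
cat > act.py <<'E'
from rig import bot
from vis import *
ZH=270
def down(yaw):
    c,s=np.cos(yaw),np.sin(yaw)
    return R.from_matrix([[c,s,0],[s,-c,0],[0,0,-1]]).as_quat(scalar_first=True)
def check(name,xy,z,yaw):
    for h in(ZH,z):
        if bot.ik([*xy,h],down(yaw)) is None: raise SystemExit(f"{name}: no ik at {h}")
def transfer(pick,l,base,place,t,p,h,d):
    """h: grip height over the underside; base: height the tub stands at"""
    g=p-(t-l); check("pick",pick,base+h,g); check("place",place,3+h,p)
    bot.move_gripper(85); bot.move_to([*pick,ZH],down(g))
    bot.servo_line([*pick,base+h],speed=150)
    bot.move_gripper(d-8,grip_force=40); w=bot.read_state()["grip_width"]
    print("grip width",w)
    if abs(w-d)>5: raise SystemExit("bad grip")
    bot.servo_line([*pick,ZH],speed=150); print("after lift",bot.read_state()["grip_width"])
    bot.move_to([*place,ZH],down(p))
    bot.servo_line([*place,3+h+12],speed=150)
    hit=bot.servo_line([*place,3+h-3],speed=25,until_force=6)
    s=bot.read_state();print("touch",hit,s["ee_pos"],"want z",3+h)
    bot.move_gripper(85); bot.servo_line([*place,ZH],speed=150); print("clock",bot.read_state()["clock"])
E
python3 - <<'E'
from act import *
transfer((489.2,-92.5),1.57,58,(450.5,252),.10,0.,32,44)
transfer((475.3,123.7),-.59,58,(641,149.8),-.16,np.pi,32,44)
import pickle
bot.move_to([440,-170,330],down(-.3-np.pi/2+np.pi))
s=bot.read_state();c=bot.read_camera("wrist");pickle.dump((s,c),open("w1.pkl","wb"));cv2.imwrite("pics/w1.png",c["image"])
c=bot.read_camera("scene");cv2.imwrite("pics/scene1.png",c["image"]);pickle.dump(c,open("scene1.pkl","wb"))
E
```

```text
grip width 42.85254294014066
after lift 42.8816740389191
touch True [450.58410071 252.03861376  35.08274491] want z 35
clock 12.2333
grip width 43.166605046592935
after lift 43.55229970391539
touch True [640.97322188 149.58902014  35.3653034 ] want z 35
clock 23.1667
```

View pics/w1.png

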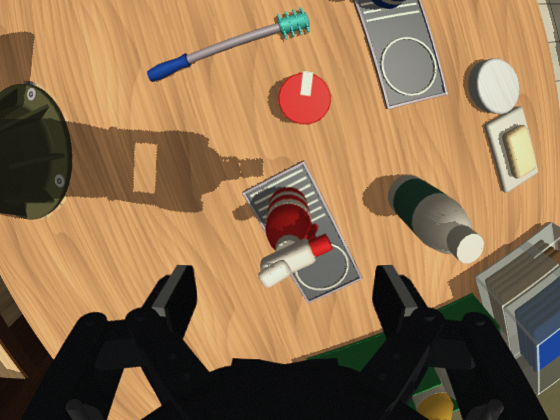

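View pics/scene1.png

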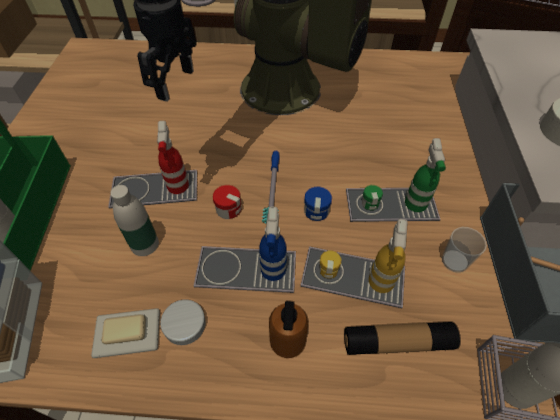

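The wrist view shows the red lid at (305,100) with its strip pointing up at (307,83). The red tray's corners are at (243,193), (303,163), (358,277) and (308,299), and its ring is at (322,263), partly behind the nozzle. The scene view shows green and yellow standing in their rings with their strips toward +x. Next I'll get the red ring centre and the exact poses of the big tubs.

```bash
cat > m2.py <<'E'
from vis import *;import pickle
np.set_printoptions(precision=2,suppress=True)
s,w=pickle.load(open("w1.pkl","rb"));sc=pickle.load(open("scene1.pkl","rb"))
Pw=cloud(w,s);Ps=cloud(sc)
def ray(u,v,z):   # wrist pixel onto the plane at height z
    f=210/np.tan(np.radians(w["fovy"])/2);x,y=(u-w["cx"])/f,(v-w["cy"])/f;r=np.hypot(x,y)
    M=w["mount"];A=rot(s["tool_rot"]);d=A@M[:3,:3]@[x/r*np.sin(r),y/r*np.sin(r),np.cos(r)];o=A@M[:3,3]+s["ee_pos"]
    return (o+d*(z-o[2])/d[2])[:2]
C=np.array([ray(*p,7) for p in((243,193),(303,163),(358,277),(308,299))])
print("corners",C.round(0).tolist(),"sides",[np.hypot(*(C[i]-C[i-1])) for i in range(4)])
ax=(C[0]+C[1]-C[2]-C[3]);ax/=np.hypot(*ax);print("nozzle yaw",np.arctan2(ax[1],ax[0])-np.pi/2,"ring by corners",C.mean(0)-55*ax)
m=white(w["image"]);m[:238]=0;m[295:]=0;m[:,:325]=0;m[:,357:]=0
v,u=np.nonzero(m);q=np.array([ray(a,b,7) for a,b in zip(u,v)]);print("ring",circ(q,42),len(q))
for n,P,im,k,c,z in(("w",Pw,w["image"],"red",(487,-93),58),("s",Ps,sc["image"],"red",(487,-93),58),("s",Ps,sc["image"],"blue",(478,122),58),
   ("s",Ps,sc["image"],"green",(450,252),53),("s",Ps,sc["image"],"yellow",(641,150),53)):
    L=(np.hypot(P[...,0]-c[0],P[...,1]-c[1])<40)&(np.abs(P[...,2]-z)<4)
    e=cv2.minEnclosingCircle(P[L][:,:2].astype(np.float32));wh=P[L&white(im)]
    d=wh[:,:2].mean(0)-e[0];print(n,k,e,P[L][:,2].mean(),"label yaw",np.arctan2(d[1],d[0]),len(wh),np.hypot(*d))
E
python3 m2.py
```

```text
corners [[369.0, -198.0], [464.0, -181.0], [499.0, -385.0], [410.0, -400.0]] sides [np.float64(206.3901023939262), np.float64(95.89787349119189), np.float64(206.3342889626599), np.float64(89.86285291897778)]
nozzle yaw 0.18519456998371897 ring by corners [ 445.54 -345.15]
ring (array([ 449.38, -348.5 ]), np.float64(4.05381263786131)) 298
w red ((488.351318359375, -94.63871002197266), 32.80203628540039) 58.39672968667161 label yaw 1.1732266538965685 225 18.2935206390988
s red ((488.6061096191406, -91.56166076660156), 32.6706428527832) 59.08491703268614 label yaw 1.1274850181126574 32 16.80224834112263
s blue ((478.3826904296875, 123.01915740966797), 32.91740417480469) 59.20606977689959 label yaw -0.09384181404995318 43 18.541446614422544
s green ((449.7740783691406, 253.3716278076172), 22.715898513793945) 54.24286424780133 label yaw 0.17454282804108937 26 12.152370124252064
s yellow ((640.4518432617188, 151.20162963867188), 23.44708251953125) 54.150805459555386 label yaw -0.10467521133002981 36 13.932233712047157
```

The bottle offset and the tray corners agree on the red ring at about (446,-345), yaw 0.19. Placing red and then blue.

Run:
```python
from act import *
import pickle
transfer((488.2,-93),1.15,0,(446.1,-345.2),.19,-.5,42,64)
transfer((478.2,122.5),-.07,0,(649.3,-86.3),.02,np.pi,42,64)
bot.move_to([350,-60,380],down(1.4))
c=bot.read_camera("side");d=bot.read_camera("scene");pickle.dump((c,d),open("end.pkl","wb"))
cv2.imwrite("pics/end_side.png",c["image"]);cv2.imwrite("pics/end_scene.png",d["image"])
for n,c in(("side",c),("scene",d)):
  P=cloud(c)
  for k,q,z,t in(("red",(446,-345),61,.19),("blue",(649,-86),61,.02),("green",(450.5,252),53,.1),("yellow",(641,149.8),53,-.16)):
    L=(np.hypot(P[...,0]-q[0],P[...,1]-q[1])<45)&(np.abs(P[...,2]-z)<4)
    e=cv2.minEnclosingCircle(P[L][:,:2].astype(np.float32));wh=P[L&white(c["image"])];v=wh[:,:2].mean(0)-e[0]
    print(n,k,np.round(np.subtract(e[0],q),1),"r%.1f z%.1f std%.2f"%(e[1],P[L][:,2].mean(),P[L][:,2].std()),"yaw err %.2f"%(np.arctan2(v[1],v[0])-t))
```

```text
grip width 62.77794813092925
after lift 62.67144786119773
touch True [ 446.12307319 -345.21879993   45.75353275] want z 45
clock 34.575
grip width 63.189791370557884
after lift 62.71507855295913
touch True [649.33656567 -86.31920492  45.74441473] want z 45
clock 45.825
side red [-1.3 -0.4] r33.2 z61.9 std1.39 yaw err -0.01
side blue [ 0.  -2.2] r33.9 z62.0 std1.54 yaw err 0.14
side green [-0.5 -3.2] r24.5 z53.7 std1.79 yaw err 0.32
side yellow [ 0.2 -0.9] r23.9 z53.6 std1.79 yaw err 0.12
scene red [-1.1  3.6] r34.0 z62.0 std1.51 yaw err -0.10
scene blue [0.2 1.9] r33.8 z62.2 std1.48 yaw err -0.06
scene green [-0.8  0.1] r22.6 z54.0 std1.67 yaw err 0.16
scene yellow [-0.6  1.1] r23.3 z54.3 std1.54 yaw err 0.08
```

All four tubs are centred and flat. The green yaw reading is uncertain (0.07 to 0.32), so I'll check it and the red ring with the wrist camera.

Run:
```python
from act import *
out=[]
for k,q,z,t,xy,yaw in(("green",(450.5,252),53,.1,(420,200),.8),("red",(446,-345),61,.19,(445,-320),0.5)):
  bot.move_to([*xy,330],down(yaw));s=bot.read_state();c=bot.read_camera("wrist");P=cloud(c,s);out.append(c["image"])
  L=(np.hypot(P[...,0]-q[0],P[...,1]-q[1])<45)&(np.abs(P[...,2]-z)<4)
  e=cv2.minEnclosingCircle(P[L][:,:2].astype(np.float32));w=P[L&white(c["image"])][:,:2];v=w.mean(0)-e[0]
  print(k,np.round(np.subtract(e[0],q),1),e[1],"yaw err %.2f"%(np.arctan2(v[1],v[0])-t),len(w))
bot.move_to([350,-60,380],down(1.4))
cv2.imwrite("pics/w2.png",cv2.resize(cv2.hconcat(out),(800,300)))
```

```text
green [-1.1 -0.5] 23.044191360473633 yaw err 0.07 153
red [-0.4 -0.8] 33.25497055053711 yaw err 0.01 213
```

View pics/w2.png

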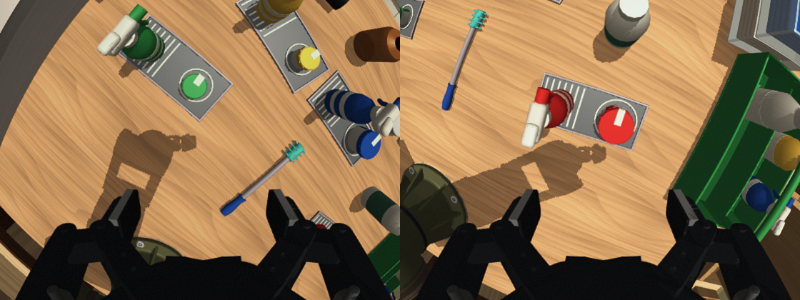

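View pics/end_side.png

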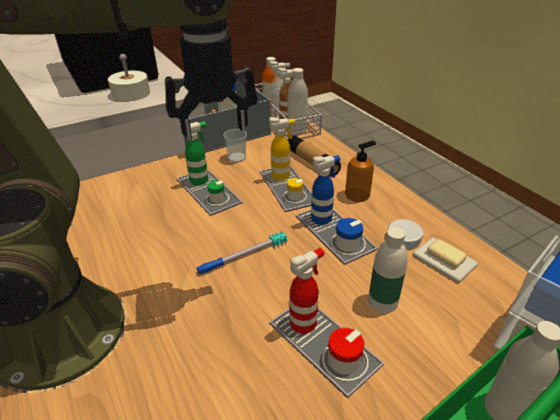

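The wrist pictures show green at (195,87) and red at (617,125), both inside their rings with strips along the nozzle direction (yaw errors 0.07 and 0.01). The side view shows all four tubs placed, with the brush and the white bottle where they were. Handing in.

```bash
python3 -c "
from rig import bot
print(bot.finish_job())"
```

```text
the job is handed in; nothing more can be done
None
```

I handed the job in with all four tubs standing upright in the rings of their own colour, within about 4 mm of centre and labels along the nozzles; the brush and white bottle look unmoved, and no verdict came back.

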